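# Clamp a mustard jar in a ratchet jar vice

### The job

The lid of the mustard jar is stuck and has to be opened one-handed later, so fix the jar in the jar vice: set it down upright on the vice's bed, between the sprung pad of the moving jaw and the V of the back jaw, and let go. Then swing the vice's ratchet lever back and forth by its knob until the jaw has closed and its sprung pad is pressed home against the jar, holding it firmly in the V. Close the jaw by the lever only, feel for the load as you swing, and do not force the lever once it goes solid, or the glass will crack; leave the spice jar beside it where it stands.

Things in the scene. Friction and masses are not known exactly. Their poses are not given: they have to be found in the camera images.
- mustard_jar: The mustard jar: glass cylinder 49 mm across, 106 mm high, mustard-brown with a pale label and a cream screw lid (47.5 mm across, top 15 mm). About 0.24 kg, loose, upright on the worktop in front and to the left of the vice; the wider and lower of the two jars there. Origin: centre of its underside (its axis lies 1 mm along its +x).
- vice: The jar vice, fixed to the worktop: grey bed 300 x 100 mm, flat top 12 mm above the worktop. Origin: centre of its underside; y runs along the jaw's slide (to the left), x away from the robot, z up, turned by its yaw. On x = 0 stand the moving jaw (its rubber pad face 11 mm to +y at the start, 50 mm wide), free bed for the jar, and the back jaw (+y), none higher than 67 mm above the worktop.
- back_jaw: The back jaw: grey block on the bed, 66 mm wide, 54 mm high, with an upright 120 degree V that opens toward the moving jaw (-y). Fixed, but clamped at a different place along the bed each time. Origin: bottom of the V (apex line) on the bed's top; axes as the vice's. A jar seated in the V has its axis 28 mm from the apex, at -y.
- lever (a joint): Swing of the ratchet lever, rad, -0.65 to 0.65 between stops. 0: points along the vice's -x (to the robot); +: anticlockwise from above, knob goes right (vice's -y). Toward + it drives the wheel, about 6 teeth (17 mm of jaw) a full swing, after up to a tooth of play; toward - it clicks back. Starts anywhere, stays where left. The jaw has 18 to 38 mm to close on a seated jar.
- lever_knob (a point): Grip point on the axis of the lever's black knob, 95 mm above the worktop, 120 mm from the pivot. The knob is upright, 20 mm across, from 60 to 116 mm; straddle or pinch it from above. The lever's top is at 52 mm. The pad gives 4 mm (6 to 46 N), then is solid. Drive force at the knob: 1 N free; with the pad pressed home 7 N moving, 5 to 6 N standing; 12 N cracks the jar (90 N on it).
- spice_jar: A bystander: slim spice jar with a green cap, 41 mm across, 122 mm high, loose near the mustard jar (the two may have changed places). Origin: centre of its underside. Not to be disturbed.
- lever_pivot (a point): The vertical axis on which the lever and the steel ratchet wheel (76 mm across, 36 saw teeth, flat under the lever) turn, 52 mm above the worktop; at x -16, y -80 mm in the vice's frame. Two stop pins for the lever, 56 mm high, stand 55 mm from it. The wheel drives the jaw by a rack, 2.8 mm for each tooth, to +y; pawls on the bed keep it from running back (every half tooth).
Not all that is in view belongs to the job. Leave any turquoise look-alike of the mustard_jar alone.

How it is judged (in metres and radians):
On the way, in this order (a step that is already met when the one before it is completed fails the run):
1. the jar stands upright on the vice's bed between the jaws, let go (x of mustard_jar in the frame of vice between -0.015 and 0.015 m and y of mustard_jar in the frame of vice between 0.025 and 0.09 m and z of mustard_jar in the frame of vice between 0.008 and 0.016 m and angle between mustard_jar's own z axis and vertical below 0.08 rad and contact force between the fingers and mustard_jar below 0.2 N), for 0.2 s.
2. the jar, free of the fingers, is pressed into the V by the jaw (contact force between back_jaw and mustard_jar above 6 N and contact force between the fingers and mustard_jar below 0.2 N), for 0.1 s.
At the end, for the whole second after the job is handed in: The jar stands on the vice's bed (within 6 mm of it in height), upright (within 0.08 rad), in the middle of the V (within 8 mm) and at rest, pressed into the V of the back jaw by the moving jaw with 15 to 70 N (contact force between back_jaw and mustard_jar between 15 and 70 N and contact force between vice and mustard_jar above 12 N and angle between mustard_jar's own z axis and vertical below 0.08 rad and x of mustard_jar in the frame of vice between -0.008 and 0.008 m and z of mustard_jar in the frame of vice below 0.018 m and linear speed of mustard_jar below 0.02 m/s); the robot touches nothing.
It fails at once if the jar is squeezed in the vice with more than 90 N: the glass cracks (contact force between back_jaw and mustard_jar above 90 N).
It fails at once if the robot itself pushes the jaw, the wheel or the bed of the vice (over 6 N) instead of working the lever (contact force between any of the arm, the fingers and vice above 6 N).
It fails at once if the mustard jar is tipped over (more than 0.5 rad) (angle between mustard_jar's own z axis and vertical above 0.5 rad).
It fails at once if the mustard jar is dropped (falls faster than 0.5 m/s out of the fingers) (linear speed of mustard_jar above 0.5 m/s and contact force between the fingers and mustard_jar below 0.1 N).
It fails at once if the spice jar is shifted by more than 30 mm (distance of spice_jar from where it was at the start of the episode above 0.03 m).
It also fails if it takes over 72 s, if anything falls off the work surface, if the arm or the gripper's body presses on something with over 40 N, if the wrist force passes 120 N, or if a joint passes its speed limit or range.

### The arm

A 7-joint arm with a two-finger parallel gripper is mounted at the origin on a cart in front of the work surface, level with it; the furniture and walls round the work are solid. World frame = base frame: x ahead of the robot, y to its left, z up, the work surface at z = 0. Lengths are in m, angles in degrees, forces in N, time in s.
With the tool pointing down it reaches from about 0.35 to 0.775 m from the base axis. Payload 3.1 kg.
Tool frame: the origin (TCP) lies on the centre line of the jaws, within the pads' length; the fingertips stand 17 mm ahead of it and the grasp point (between the pads) lies 2 mm behind it (robot.tip_reach is the distance from the TCP to the fingertips, in m); z points along the fingers, y is the line along which they close (so a half turn about z gives the same grasp; the last joint's range is limited). The gripper opens to 85 mm and grips with 20 to 120 N. Pads are 22 mm wide; open, the fingers measure 114 mm over their backs; the gripper's body (76 mm by 85 mm) begins 54 mm behind the grasp point. The pads swing forward as they close: fully open they stand 13 mm farther back than shut.
Start: joints at [-74.124, 17.813, 0.802, 86.603, -0.252, 75.585, -1.558], TCP at [0.172, 0.522, 0.248] pointing down, gripper open.
Joint ranges: [-154.91, 154.91], [-16.99, 109.72], [-72.82, 74.43], [7.12, 147.25], [-82.49, 262.49], [11.32, 116.49], [-174.64, 174.64]. Speed limits (degrees/s): [159.86, 159.86, 180, 180, 180, 180, 180].

### API

Orientations are given as [roll, pitch, yaw] about the fixed x, y, z axes, in that order (R = Rz(yaw) Ry(pitch) Rx(roll)).
In Python, from station import robot, fingers, vision, workorder, recognise gives the robot as it stands. Calls block until the motion is done:
- robot.move_to(position, orientation): joint-space move of the TCP to a pose.
- robot.line_to(position, orientation=None, velocity=0.15, f_stop=None): straight line of the TCP; orientation=None keeps the orientation; velocity is the mean speed in m/s. With f_stop (N) it stops when the force on the tool has changed by that much, and returns True; else False.
- robot.move_j(angles): joint-space move.
- fingers.gripper_to(opening, force=None): opening from 0.0 (shut) to 1.0 (fully open); force is the grip in N (None keeps the last); returns when the fingers have stopped.
- robot.pause(seconds).
- robot.inverse_kinematics(position, orientation): joint angles nearest the present ones, or None.
- vision.grab_frame(name): name is "scene" or "top" or "wrist"; returns the picture (400x640x3 uint8, red, green, blue); there is no depth.
- vision.calibration(name): a dict with "mtx" (3x3 intrinsics, pixels), "k1" (the pictures are not rectified: a ray, as slopes to the right and down, at radius r is drawn at 1 + k1 r^2 times it, then the intrinsics apply), "extrinsics" (4x4, takes a point from world to camera coordinates); the wrist camera has in their place "T_tool_cam" (4x4, takes a point from camera to tool coordinates, whose origin is the TCP and whose axes are the flange's). Camera axes: x right, y up, looking along -z (the intrinsics and any distortion apply to the point x, -y, -z); pixel columns grow to the right and rows downward; lengths in m; the calibration is good to about 2 mm. A picture is of the moment at which its call begins: read the wrist's pose just before it. calibration takes no time and is no camera call.
A pose or a line that the arm cannot do raises robot.PlanningError and nothing moves.
- workorder.close_job(): hands the job in; it is judged then, once.
Trained networks look in the newest picture that a camera, given by its name, has taken for a name from the list of things; names that differ only in an ending like _2 or _b are one class to them, and where a whole thing is asked for, a point or a joint stands for the part that bears it (a point fixed in the world has none). Each returns a list of dicts, best first, with "p" (0 to 1); they miss things now and then, are a little off and sometimes report something else, mostly with a low value. They report only what shows in the picture. A call takes as long as a camera call. They do not tell look-alikes from the thing itself.
- recognise(label, camera): "rect" ([centre column, centre row, width, height] in pixels, round what is visible of it).
Readings, each from a call of its own:
- robot.current_time_s(): time.
- robot.current_joint_positions(): joint angles.
- robot.current_dq(): joint speeds.
- robot.current_joint_torque(): joint torques, N m.
- robot.current_tool_pos(): TCP position.
- robot.current_eef_rot(): TCP orientation.
- robot.current_contact_force(): force on the tool from outside, world axes, zero at the start.
- robot.current_torque(): the same for the moment, N m.
- robot.current_finger_gap(): opening from 0.0 (shut) to 1.0 (fully open).
- robot.current_gripper_force(): force on a finger pad.
Only numpy, scipy, OpenCV 4.12 (cv2) and the standard library are available. Lean on these libraries where they do the work, as an engineer would, in place of code of your own. Each camera call takes 0.05 s, during which the arm holds its last target. There are 200 camera calls.

## Working session

There is one attempt and no reset: what is moved stays moved. The work goes in short steps, each a Python script; the robot and the scene stay as the last script left them, time stands still between calls to the robot, and variables do not carry over. Pictures are saved under pics/ and viewed, at most 10 in all, crops included, and the job is handed in when it is done.

```bash
mkdir -p pics; ls; cat > h.py <<'E'
import numpy as np, cv2
from scipy.spatial.transform import Rotation as Rn
from station import robot, fingers, vision, workorder, recognise
def grab(c,f=None):
    im=vision.grab_frame(c)
    if f: cv2.imwrite('pics/'+f,im[:,:,::-1])
    return im
def ext(c,pose=None):
    k=vision.calibration(c)
    if 'extrinsics' in k: return k,np.array(k['extrinsics'])
    p,r=pose; T=np.eye(4);T[:3,:3]=Rn.from_euler('xyz',r,degrees=True).as_matrix();T[:3,3]=p
    return k,np.linalg.inv(T@np.array(k['T_tool_cam']))
def proj(c,P,pose=None):
    k,E=ext(c,pose); P=np.atleast_2d(P); q=P@E[:3,:3].T+E[:3,3]
    s=np.c_[q[:,0],-q[:,1]]/(-q[:,2:]); s=s*(1+k['k1']*(s**2).sum(1,keepdims=True))
    M=np.array(k['mtx']); return np.c_[s,np.ones(len(s))]@M[:2].T
def unproj(c,uv,z,pose=None):
    k,E=ext(c,pose); M=np.array(k['mtx']); d=np.linalg.solve(M,[uv[0],uv[1],1])[:2]; s=d.copy()
    for _ in range(20): s=d/(1+k['k1']*(s@s))
    R=E[:3,:3];o=-R.T@E[:3,3];v=R.T@np.array([s[0],-s[1],-1]); return o+v*(z-o[2])/v[2]
def pose(): return np.array(robot.current_tool_pos()),np.array(robot.current_eef_rot())
E
python3 - <<'E'
from h import *
for c in ['scene','top']:
    grab(c,c+'0.png')
    print(c,np.round(-ext(c)[1][:3,:3].T@ext(c)[1][:3,3],3), vision.calibration(c)['k1'])
    for n in ['mustard_jar','spice_jar','vice','back_jaw','lever_knob','lever']: print(n,[(np.round(d['rect']).tolist(),round(d['p'],2)) for d in recognise(n,c)])
print(pose(),robot.current_time_s())
E
```

```text
pics
scene [0.075 1.041 0.973] -0.004092387723693618
mustard_jar [([359.0, 186.0, 11.0, 26.0], 0.7), ([264.0, 292.0, 20.0, 18.0], 0.62), ([351.0, 213.0, 17.0, 30.0], 0.61)]
spice_jar [([358.0, 187.0, 11.0, 32.0], 0.67)]
vice [([327.0, 163.0, 42.0, 47.0], 0.94)]
back_jaw [([318.0, 170.0, 18.0, 25.0], 0.51)]
lever_knob [([350.0, 142.0, 35.0, 20.0], 0.71), ([352.0, 210.0, 22.0, 30.0], 0.68)]
lever [([349.0, 143.0, 36.0, 18.0], 0.53)]
top [0.352 0.268 1.506] -0.07516971254476476
mustard_jar [([212.0, 212.0, 20.0, 21.0], 0.69)]
spice_jar [([364.0, 224.0, 16.0, 13.0], 0.58)]
vice [([397.0, 171.0, 86.0, 39.0], 0.78)]
back_jaw [([334.0, 233.0, 13.0, 14.0], 0.56), ([372.0, 173.0, 19.0, 23.0], 0.51)]
lever_knob [([432.0, 185.0, 23.0, 39.0], 0.76)]
lever [([429.0, 184.0, 24.0, 39.0], 0.58)]
(array([0.17233328, 0.52231546, 0.2483155 ]), array([ 1.79997182e+02, -7.06309979e-04,  1.61739355e+02])) 0.7
```

```bash
python3 - <<'E'
import cv2
a=cv2.imread('pics/top0.png')[120:270,190:470]; b=cv2.imread('pics/scene0.png')[110:320,240:400]
cv2.imwrite('pics/a.png',cv2.resize(a,None,fx=2.85,fy=2.85,interpolation=3))
cv2.imwrite('pics/b.png',cv2.resize(b,None,fx=2.85,fy=2.85,interpolation=3))
E
```

```text
(no output)
```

View pics/a.png

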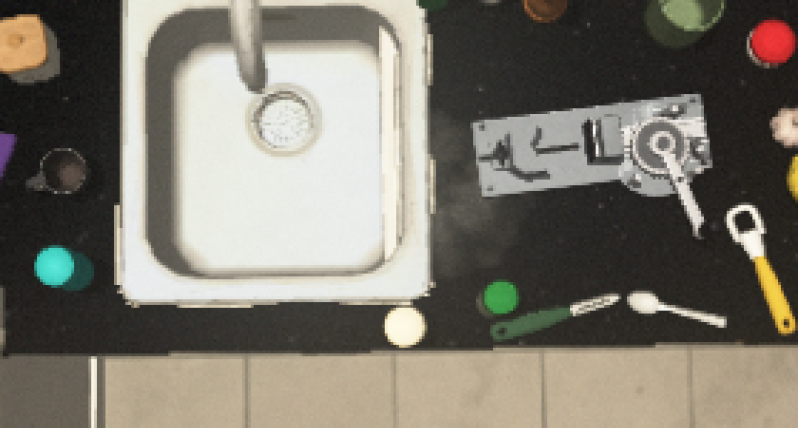

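View pics/b.png

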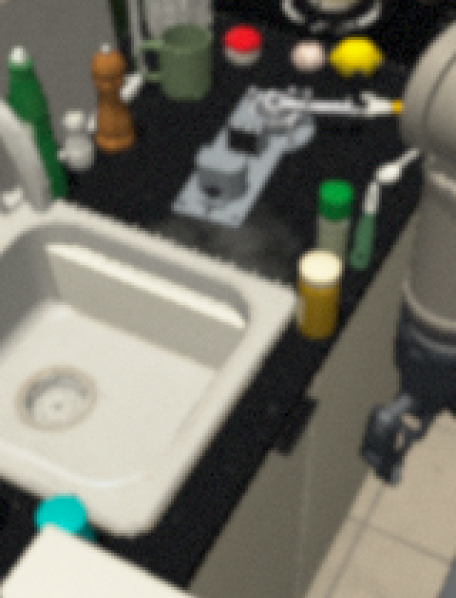

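The top view shows two candidates for the jar. The cream lid at top (332, 235), which also appears at scene (351, 213) with a mustard-brown body, fits the description. The turquoise one at top (210, 213) is the look-alike. The spice jar (green cap) is at (365, 224), the vice at (397, 171), and the lever knob near (435, 202). Next I'll confirm with the wrist camera.

```bash
python3 - <<'E'
from h import *
u=lambda x,y:(190+x/2.85-.5,120+y/2.85-.5)
for n,p,z in [('jar',(405,327),.106),('spice',(500,297),.122),('knob',(699,232),.116),('pivot',(662,144),.055),('c1',(473,124),.012),('c2',(487,195),.012),('c3',(701,95),.012),('c4',(711,165),.012),('apex',(503,155),.06),('edgeL',(5,354),0),('edgeR',(797,347),0)]:
    print(n,np.round(unproj('top',u(*p),z),4))
print(vision.calibration('wrist')['T_tool_cam'],vision.calibration('wrist')['mtx'])
j=unproj('top',u(405,327),.106)
for p in [(0.45,0.05,.30),(0.5,0,.4),(.40,.15,.35)]:
  for y in (0,90,-90,180): print(p,y,robot.inverse_kinematics(list(p),[180,0,y]))
E
```

```text
jar [0.3873 0.2393 0.106 ]
spice [0.4199 0.1278 0.122 ]
knob [ 0.4928 -0.1117  0.116 ]
pivot [ 0.6102 -0.087   0.055 ]
c1 [0.6478 0.145  0.012 ]
c2 [0.5555 0.1296 0.012 ]
c3 [ 0.6814 -0.1514  0.012 ]
c4 [ 0.5896 -0.1598  0.012 ]
apex [0.5986 0.1128 0.06  ]
edgeL [0.3634 0.7487 0.    ]
edgeR [ 0.3546 -0.2636  0.    ]
[[-8.10060174e-04  9.59687947e-01  2.81066519e-01  7.11879423e-02]
 [ 9.99999560e-01  6.44372681e-04  6.81913744e-04  3.32381936e-04]
 [ 4.73312814e-04  2.81066948e-01 -9.59688047e-01 -1.25795689e-01]
 [ 0.00000000e+00  0.00000000e+00  0.00000000e+00  1.00000000e+00]] [[294.81996724   0.         314.73423445]
 [  0.         294.81996724 197.56234185]
 [  0.           0.           1.        ]]
(0.45, 0.05, 0.3) 0 [-46.37475644   5.06133836  41.40805409  96.3160812   -3.39791243
  79.90092016 -94.48121291]
(0.45, 0.05, 0.3) 90 [-45.86354119   5.03758133  40.83573541  96.30256223  -3.34348913
  79.89873404  -4.55042202]
(0.45, 0.05, 0.3) -90 [-34.66358811   4.72082564  28.45455615  95.98319242  -2.28291619
  79.87202668 174.11113243]
(0.45, 0.05, 0.3) 180 [-39.7657984    4.8
[... 287 characters left out ...]
9764231]
(0.5, 0, 0.4) -90 [ 42.5135023   18.49967072 -61.82669011  73.8740223   16.36317859
  96.86223362 163.97965051]
(0.5, 0, 0.4) 180 [-36.60610008  11.69998487  43.83751365  76.70971892  -8.10206287
  94.74688851  95.95576439]
(0.4, 0.15, 0.35) 0 [ -54.18256339    0.27893999   31.79599889   93.19557291   -0.14723623
   86.56735855 -112.37805278]
(0.4, 0.15, 0.35) 90 [-53.28811668   0.3044548   30.89496569  93.1712885   -0.15660756
  86.56746792 -22.38413078]
(0.4, 0.15, 0.35) -90 [-39.62596873   0.68551657  17.08415641  92.77372872  -0.20174512
  86.57102213 157.46910277]
(0.4, 0.15, 0.35) 180 [-43.75436333   0.57078648  21.26654037  92.89853137  -0.20739694
  86.569571    67.52362601]
```

```bash
python3 - <<'E'
from h import *
robot.move_j([-10,5,0,96,0,80,90]); print(pose())
robot.move_to([.47,.07,.25],[180,0,180]); P=pose(); print(P,robot.current_joint_positions())
im=grab('wrist','w1.png'); np.save('w1.npy',np.array(P))
for n in ['mustard_jar','spice_jar','vice','back_jaw','lever_knob']: print(n,[(np.round(d['rect']).tolist(),round(d['p'],2)) for d in recognise(n,'wrist')])
print(robot.current_time_s(),robot.current_contact_force())
E
```

```text
(array([0.44150039, 0.06170204, 0.29345799]), array([ 179.97179622,   -1.00221436, -169.88747686]))
(array([0.46905316, 0.07104265, 0.2487491 ]), array([-179.97285781,   -0.22125349, -179.79705497])) [-1.08755030e+01  9.13708687e+00  2.44693545e-01  9.75898044e+01
 -5.44646381e-02  7.34957089e+01  7.95847328e+01]
mustard_jar [([484.0, 99.0, 98.0, 58.0], 0.67)]
spice_jar [([372.0, 137.0, 56.0, 49.0], 0.57)]
vice [([252.0, 276.0, 225.0, 89.0], 0.58)]
back_jaw [([331.0, 284.0, 50.0, 65.0], 0.93)]
lever_knob []
3.2667 [-1.04846238 -0.52985599 -0.31787393]
```

View pics/w1.png

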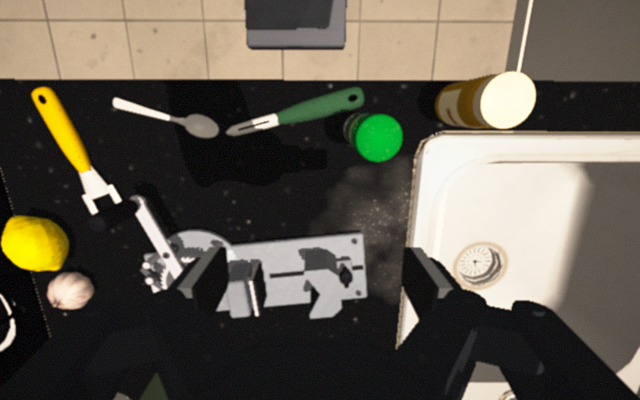

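The wrist view confirms the mustard jar: cream lid at about (508, 100) with the brown labelled body. The spice jar is at (379, 138). The lever runs from about (180, 275) to the knob near (112, 215), and the vice bed spans about (145–367, 232–318). I'll enlarge the vice.

```bash
python3 - <<'E'
from h import *
P=np.load('w1.npy')
for n,p,z in [('jar',(508,100),.106),('spice',(379,138),.122),('knob',(112,215),.11),('c1',(362,234),.012),('c2',(367,297),.012)]:
    print(n,np.round(unproj('wrist',p,z,P),4))
im=cv2.imread('pics/w1.png')[180:330,80:380]
im=np.clip(255*(im/255.)**.6,0,255).astype(np.uint8)
# predicted vice frame overlay
V=np.array([.6186,-.009]);a=np.radians(6.7);x=np.array([np.cos(a),np.sin(a)]);y=np.array([-x[1],x[0]])
big=cv2.resize(im,None,fx=2.66,fy=2.66,interpolation=3)
for (vx,vy,z) in [(-.05,.15,.012),(.05,.15,.012),(-.05,-.15,.012),(-.016,-.08,.052),(0,.011,.06)]:
    q=(proj('wrist',[*(V+x*vx+y*vy),z],P)[0]-[80,180]+.5)*2.66
    cv2.circle(big,tuple(int(t) for t in q),3,(0,0,255),-1)
cv2.imwrite('pics/w1c.png',big)
E
```

```text
jar [0.3875 0.2383 0.106 ]
spice [0.4189 0.1251 0.122 ]
knob [ 0.4927 -0.122   0.11  ]
c1 [0.5533 0.134  0.012 ]
c2 [0.6498 0.1456 0.012 ]
```

View pics/w1c.png

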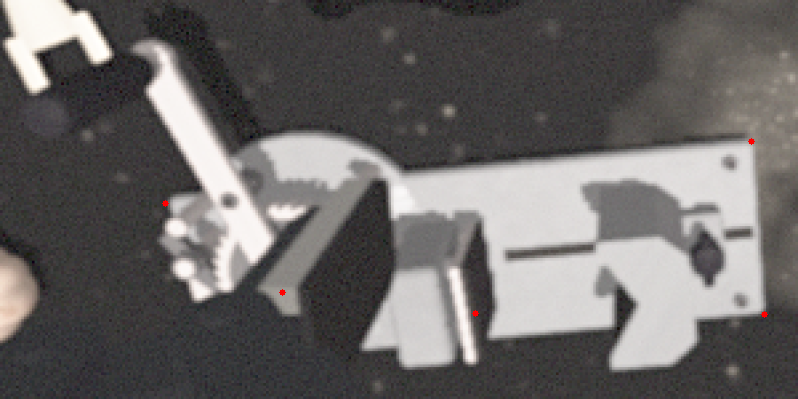

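```bash
python3 - <<'E'
from h import *
P=np.load('w1.npy')
V=np.array([.6182,-.008]);a=np.radians(6.8);x=np.array([np.cos(a),np.sin(a)]);y=np.array([-x[1],x[0]])
f=lambda c:(80+c[0]/2.66-.5,180+c[1]/2.66-.5)
for n,c,z in [('tip-',(583,187),.066),('apex',(635,302),.066),('tip+',(612,362),.066),('knobtop',(45,112),.116),('knobbase',(150,55),.052),('pad',(475,313),.06),('c1',(750,137),.012),('c2',(766,314),.012),('c4',(165,203),.012)]:
    w=unproj('wrist',f(c),z,P)[:2]; d=w-V; print(n,w.round(4),'vice',(x@d).round(4),(y@d).round(4))
im=cv2.imread('pics/w1c.png')
for ya,col in [(.083,(0,255,0)),(.09,(255,0,0)),(.097,(0,255,255))]:
    pts=[(-.033,ya-.019),(0,ya),(.033,ya-.019)]
    q=np.array([(proj('wrist',[*(V+x*u+y*v),.066],P)[0]-[80,180]+.5)*2.66 for u,v in pts]).astype(int)
    print(ya,q.tolist())
E
```

```text
tip- [0.5501 0.0528] vice -0.0604 0.0684
apex [0.6071 0.0756] vice -0.0012 0.0843
tip+ [0.639  0.0651] vice 0.0293 0.0701
knobtop [ 0.4972 -0.1335] vice -0.135 -0.1103
knobbase [ 0.4953 -0.1335] vice -0.1369 -0.1101
pad [0.6172 0.0016] vice 0.0002 0.0096
c1 [0.549 0.133] vice -0.052 0.1482
c2 [0.6507 0.1463] vice 0.0505 0.1494
c4 [ 0.5863 -0.1643] vice -0.0502 -0.1514
0.083 [[581, 244], [632, 304], [599, 369]]
0.09 [[596, 242], [647, 302], [614, 368]]
0.097 [[612, 241], [663, 301], [629, 366]]
```

```bash
cat >> h.py <<'E'
V=np.array([.6182,-.008]);YAW=6.8;_a=np.radians(YAW);vx=np.array([np.cos(_a),np.sin(_a)]);vy=np.array([-vx[1],vx[0]])
W=lambda x,y,z:[*(V+vx*x+vy*y),z]
E
python3 - <<'E'
from h import *
J=[.3875,.2388]
robot.move_to([*J,.19],[180,0,180]); fingers.gripper_to(1.0)
robot.line_to([*J,.08],velocity=.12)
fingers.gripper_to(0.0,force=40); print('gap',robot.current_finger_gap(),robot.current_gripper_force(),pose()[0])
robot.line_to([*J,.20],velocity=.15); print('gap',robot.current_finger_gap(),robot.current_gripper_force(),robot.current_contact_force())
t=W(0,.053,.20); robot.move_to(t,[180,0,180+YAW-360]); print(pose(),t,robot.current_time_s())
P=pose(); np.save('w2.npy',np.array(P)); im=grab('wrist','w2.png')
b=cv2.imread('pics/w2.png'); b=np.clip(255*(b/255.)**.7,0,255).astype(np.uint8)
for u,v,z in [(-.05,.15,.012),(.05,.15,.012),(-.05,-.15,.012),(0,.087,.066),(-.033,.068,.066)]:
    cv2.circle(b,tuple(int(round(s)) for s in proj('wrist',W(u,v,z),P)[0]),2,(0,0,255),-1)
cv2.imwrite('pics/w2o.png',b)
E
```

```text
gap 0.5564165853910141 41.19286000728607 [0.3879558 0.2389665 0.0807629]
gap 0.5581821123540867 41.46682620048523 [ 0.44875721  0.02092122 -2.53763947]
(array([0.61097378, 0.0471993 , 0.19951619]), array([ 1.79860931e+02, -8.45196720e-02, -1.73044162e+02])) [np.float64(0.6119245896797554), np.float64(0.04462717192964646), 0.2] 7.8833
```

View pics/w2o.png

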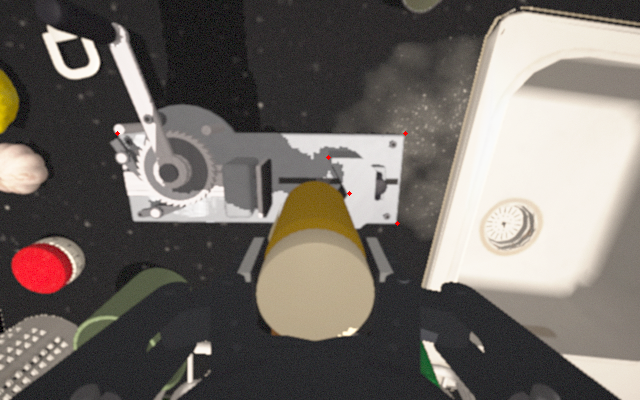

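The jar is held upright and the vice model overlays the picture well: corners at (117, 133) and (405, 133), V apex at (349, 193). I'll lower it and release.

```bash
python3 - <<'E'
from h import *
o=[180,0,180+YAW-360]
robot.line_to(W(0,.053,.102),o,velocity=.10); robot.pause(.2); print(pose()[0],W(0,.053,.1),robot.current_contact_force())
s=robot.line_to(W(0,.053,.088),o,velocity=.03,f_stop=4); print(s,pose()[0],robot.current_contact_force())
fingers.gripper_to(.75); fingers.gripper_to(1.0); robot.pause(.1); print(robot.current_contact_force(),robot.current_gripper_force())
p=pose()[0]; robot.line_to([p[0],p[1],.23],velocity=.2)
robot.move_to(W(-.06,.02,.27),o); robot.pause(.2)
P=pose(); np.save('w3.npy',np.array(P)); grab('wrist','w3.png'); print(robot.current_time_s(),robot.current_contact_force())
b=cv2.imread('pics/w3.png'); b=np.clip(255*(b/255.)**.7,0,255).astype(np.uint8)
for u,v,z in [(0,.053,.118),(0,.053,.012),(-.136,-.11,.116),(-.05,.15,.012),(-.05,-.15,.012)]:
    cv2.circle(b,tuple(int(round(s)) for s in proj('wrist',W(u,v,z),P)[0]),2,(0,0,255),-1)
cv2.imwrite('pics/w3o.png',b)
E
```

```text
[0.61244301 0.0446601  0.10277576] [np.float64(0.6119245896797554), np.float64(0.04462717192964646), 0.1] [ 0.90324271 -0.69035371 -2.21276657]
True [0.61236283 0.0441158  0.09256648] [-0.41506268 -0.21069176  3.60207705]
[0.00376344 0.34027553 0.42404442] 0.0
11.9083 [ 0.50887756  0.06880677 -0.10269169]
```

View pics/w3o.png

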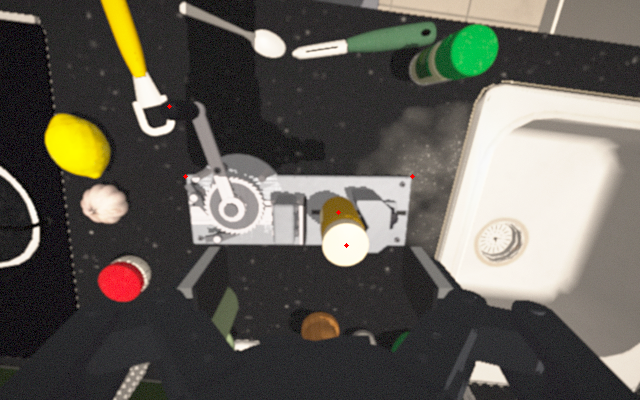

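The jar stands upright on the bed at the predicted spot: lid at (346, 245), foot at (338, 212). The knob is near (170, 106) to (197, 110). Now the lever.

```bash
cat >> h.py <<'E'
def knob(th,z=.095,r=.12): 
    c,s=np.cos(th),np.sin(th); return W(-.016-r*c,-.08-r*s,z),[180,0,(180+YAW+np.degrees(th)+180)%360-180]
def load(th):
    t=np.sin(th)*vx-np.cos(th)*vy; F=np.array(robot.current_contact_force()); return -F[:2]@t, F
E
python3 - <<'E'
from h import *
fingers.gripper_to(.5)
p,o=knob(.25,.17,.122); robot.move_to(p,o)
print('free',load(.25))
p,o=knob(.25,.095,.122); print(robot.line_to(p,o,velocity=.1,f_stop=5),pose()[0],p)
fingers.gripper_to(.32,force=20); print('gap',robot.current_finger_gap(),robot.current_gripper_force(),load(.25),robot.current_time_s())
for th in np.linspace(.25,-.58,6)[1:]:
    p,o=knob(th); s=robot.line_to(p,o,velocity=.15,f_stop=6); l,F=load(th); print(round(th,3),s,round(l,2),F.round(2))
    if s: break
print(robot.current_time_s(),pose()[0],p)
E
```

```text
free (np.float64(0.38640133078686195), array([-0.39447402,  0.26183251, -0.20937271]))
False [ 0.49877317 -0.13327925  0.09567778] [np.float64(0.4979829027755467), np.float64(-0.1332988783426771), 0.095]
gap 0.3193225512534181 0.0 (np.float64(-0.5916483556695576), array([-0.46954354, -0.81567661,  0.95224236])) 14.35
0.084 False 0.24 [ 0.41  0.33 -0.22]
-0.082 False -0.61 [ 0.34 -0.6  -0.15]
-0.248 False -0.95 [-1.08 -0.82 -1.2 ]
-0.414 False -1.01 [-0.26 -0.98  0.36]
-0.58 False 0.05 [-0.06  0.09 -0.5 ]
15.9333 [ 0.50424421 -0.03696546  0.09496547] [np.float64(0.5043288570514215), np.float64(-0.03591629977011204), 0.095]
```

```bash
cat >> h.py <<'E'
def avg(th,n=8):
    v=[]
    for _ in range(n): v.append(load(th)[0]); robot.pause(.02)
    return float(np.mean(v))
def forward(th,end=.57,limit=4.6,bias=0.):
    l=0.
    while th<end:
        st=.1 if l<1.8 else (.04 if l<3.5 else .02)
        th=min(th+st,end); p,o=knob(th); s=robot.line_to(p,o,velocity=.08 if l<1.8 else .04,f_stop=3.5); l=avg(th,5 if l<1.8 else 8)-bias
        print(round(th,3),s,round(l,2),end=' | ')
        if l>limit: return th,True
    return th,False
def back(th,end=-.58):
    n=max(1,int(np.ceil((th-end)/.2)))
    for t in np.linspace(th,end,n+1)[1:]:
        p,o=knob(t); robot.line_to(p,o,velocity=.15)
    return end
E
python3 - <<'E'
from h import *
print(forward(-.58)); print(robot.current_time_s(),pose()[0],knob(.57)[0])
E
```

```text
-0.48 False -0.51 | -0.38 False 0.02 | -0.28 True 0.05 | -0.18 False 0.22 | -0.08 True 0.34 | 0.02 False 0.16 | 0.12 True 0.2 | 0.22 False 0.24 | 0.32 True 0.05 | 0.42 False 0.2 | 0.52 True 0.22 | 0.57 False 0.15 | (0.57, False)
20.325 [ 0.51863184 -0.16461573  0.09477002] [np.float64(0.5191347829049848), np.float64(-0.1655941554824697), 0.095]
```

```bash
python3 - <<'E'
from h import *
print(forward(back(.57))); print(robot.current_time_s(),pose()[0]); grab('top','t2.png'); grab('scene','s2.png')
a=cv2.imread('pics/top0.png')[150:200,340:450];b=cv2.imread('pics/t2.png')[150:200,340:450]
cv2.imwrite('pics/t2c.png',cv2.resize(np.vstack([a,b]),None,fx=5,fy=5,interpolation=3))
E
```

```text
-0.48 False -0.02 | -0.38 True 0.24 | -0.28 False 0.22 | -0.18 True 0.28 | -0.08 False 1.03 | 0.02 True 1.09 | 0.12 True 2.1 | 0.16 True 2.21 | 0.2 True 2.54 | 0.24 True 3.05 | 0.28 True 2.52 | 0.32 True 2.91 | 0.36 True 3.08 | 0.4 True 3.36 | 0.44 True 3.34 | 0.48 True 2.99 | 0.52 True 3.18 | 0.56 True 3.22 | 0.57 True 3.18 | (0.57, False)
30.825 [ 0.49095487 -0.11415776  0.08630974]
```

View pics/t2c.png

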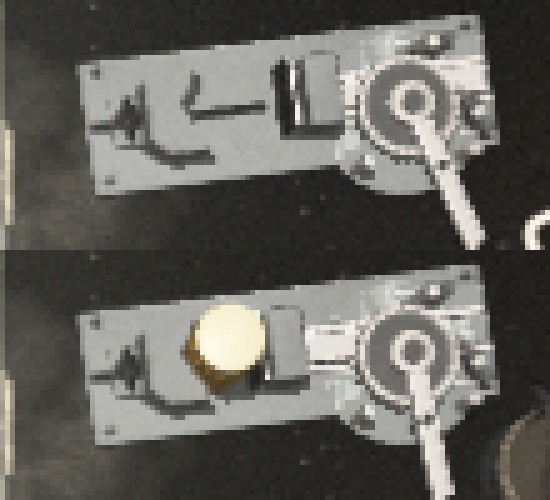

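The jar is seated in the V region, with the pad against it at about (262, 350) in the crop, and the load is building. The force-stop was ending each step early, so I'll track the real lever angle and take tiny steps.

```bash
cat >> h.py <<'E'
def theta():
    p=pose()[0]; d=p[:2]-np.array(W(-.016,-.08,0)[:2]); return float(np.arctan2(-d@vy,-d@vx)),float(np.hypot(*d)),p[2]
def fine(end=.57,limit=5.0,st=.025):
    th=theta()[0]; hist=[]
    while th<end:
        th+=st if load(th)[0]<4 else st/2
        p,o=knob(th); robot.line_to(p,o,velocity=.04); l=avg(th,6); a=theta()
        print(round(th,3),np.round(a,3),round(l,2),end=' | ')
        if l>limit: return True
    return False
E
python3 - <<'E'
from h import *
a=theta(); print(a,robot.current_contact_force(),robot.current_eef_rot())
fine(end=a[0]+.09); print(robot.current_time_s())
E
```

```text
(0.08341812768839046, 0.12334436762746627, np.float64(0.08631133869629214)) [-1.15159475  3.70009367  2.0181405 ] [ 177.02475178   -1.15317533 -151.6359379 ]
0.108 [0.091 0.122 0.094] 5.42 | 31.45
```

```bash
python3 - <<'E'
from h import *
robot.pause(.3); th=theta()[0]; print(theta(),avg(th,15),robot.current_contact_force())
for c in (.118,.126):
    p,o=knob(c); robot.line_to(p,o,velocity=.03); l=avg(c,12); print(c,np.round(theta(),4),round(l,2))
    if l>6: break
print(robot.current_time_s())
E
```

```text
(0.09178592487306539, 0.12239572876312578, np.float64(0.0935480700647984)) 5.249365414864994 [-3.90897821  5.25676465 -0.45474828]
0.118 [0.1018 0.1224 0.0936] 5.37
0.126 [0.1088 0.1224 0.0935] 5.47
32.9
```

```bash
python3 - <<'E'
from h import *
c=.126;l0=5.47
for _ in range(8):
    c+=.009; p,o=knob(c); robot.line_to(p,o,velocity=.03); l=avg(c,12); print(round(c,3),np.round(theta(),4),round(l,2))
    if l>5.95 or l-l0>.35: break
    l0=l
print(robot.current_time_s())
E
```

```text
0.135 [0.1174 0.1224 0.0935] 5.48
0.144 [0.1257 0.1224 0.0935] 5.8
0.153 [0.1341 0.1224 0.0936] 5.81
0.162 [0.1424 0.1224 0.0936] 5.87
0.171 [0.1506 0.1224 0.0935] 6.07
35.15
```

```bash
python3 - <<'E'
from h import *
for c in (.10,.05,0.,-.03):
    p,o=knob(c); robot.line_to(p,o,velocity=.05); print(c,np.round(theta()[0],3),round(avg(c,8),2),end=' | ')
print()
for c in np.arange(-.01,.16,.02):
    p,o=knob(c); robot.line_to(p,o,velocity=.05); l=avg(c,8); print(round(c,3),np.round(theta()[0],3),round(l,2),end=' | ')
    if l>4: break
print(robot.current_time_s())
E
```

```text
0.1 0.084 4.89 | 0.05 0.05 2.47 | 0.0 0.01 -0.2 | -0.03 -0.029 -0.19 | 
-0.01 -0.01 -0.2 | 0.01 0.009 0.06 | 0.03 0.03 -0.08 | 0.05 0.046 1.36 | 0.07 0.065 3.09 | 0.09 0.085 4.51 | 39.0833
```

```bash
python3 - <<'E'
from h import *
for c in (.05,0.,-.02):
    p,o=knob(c); robot.line_to(p,o,velocity=.06)
print(avg(c)); fingers.gripper_to(.5)
p,o=knob(-.02,.2); robot.line_to(p,o,velocity=.12)
robot.move_to(W(-.08,.02,.25),[180,0,180+YAW-360]); robot.pause(.3)
P=pose(); grab('wrist','w5.png'); print(robot.current_time_s(),robot.current_contact_force())
b=cv2.imread('pics/w5.png'); b=np.clip(255*(b/255.)**.7,0,255).astype(np.uint8)
for v in (.055,.062): cv2.circle(b,tuple(int(round(s)) for s in proj('wrist',W(0,v,.118),P)[0]),2,(0,0,255),-1)
cv2.imwrite('pics/w5o.png',b)
E
```

```text
0.10433334098736338
42.2 [ 0.09551776 -0.19310283  0.15203712]
```

View pics/w5o.png

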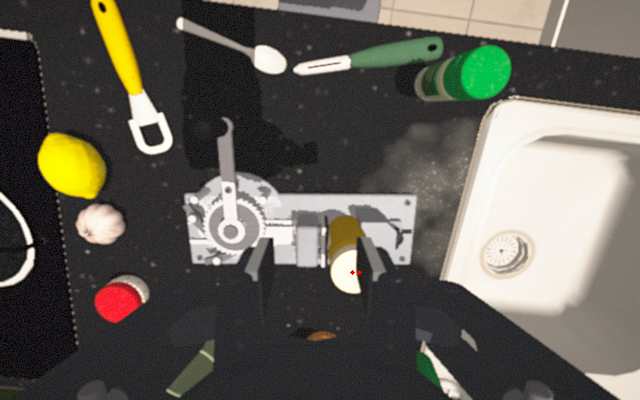

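The jar stands upright in the V at (348, 265), with the pad pressed against it and the jaw rack extended. The spice jar hasn't moved and the arm is clear.

```bash
python3 -c "
from station import workorder
print(workorder.close_job())"
```

```text
the job is handed in; nothing more can be done
None
```

I set the mustard jar upright in the V and closed the jaw on it by the lever alone. The lever load peaked at about 6 N, so I estimate the pad holds it with around 30 N after the pawl settled. I left the spice jar untouched and handed the job in at about 42 s; no verdict was returned.

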